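# Air-hose coupling from the back of the blue tilt bin

### The arm

A 6-joint arm with a two-finger parallel gripper is mounted at the origin on the work surface. World frame = base frame: x ahead of the robot, y to its left, z up, the work surface at z = 0. Lengths are in m, angles in rad, forces in N, time in s.
With the tool pointing down it reaches from about 0.3 to 0.875 m from the base axis. Payload 4.2 kg.
Tool frame: the origin (TCP) lies between the finger pads; the fingertips stand 25 mm ahead of it and the grasp point (between the pads) lies 6 mm ahead of it (bot.tip_reach is the z of the fingertips in the tool frame, in m); z points along the fingers, y is the direction in which the jaws open and shut (so a half turn about z gives the same grasp; the last joint's range is limited). The gripper opens to 85 mm and grips with 20 to 120 N. Pads are 22 mm wide; open, the fingers measure 114 mm over their backs; the gripper's body (76 mm by 85 mm) begins 54 mm behind the grasp point. The pads swing forward as they close: fully open they stand 13 mm farther back than shut.
Start: joints at [1.269, 0.32, 1.565, -0, 1.257, -0.02], TCP at [0.16, 0.552, 0.256] pointing down, gripper open.
Joint ranges: [-3.11, 3.11], [-0.84, 2.01], [0.21, 2.61], [-1.34, 4.49], [0.05, 2.63], [-2.56, 2.56]. Speed limits (rad/s): [2.57, 2.57, 3.14, 3.14, 3.14, 3.14].

### API

Orientations are given as a rotation vector (axis times angle).
In Python, from workcell import monitor, cams, bot, search_frame, outline_of, spot_point gives the robot as it stands.
- The arm moves only by the tool step_arm, never from a script. Its argument "commands" is one flat list of numbers, 4 for each row, row after row: the shift along the tool's x, y, z in cm, then the turn about the tool's z in degrees. A call has 1 to 20 rows; each row is the pose to reach, as a shift and turn from the pose measured when the call began, along the tool's axes at that moment; what a row does not reach only later rows make up. A row lasts 1/12 s, in which the tool goes at most 41.7 mm and 7.16 degrees, less where a joint would pass 70% of its speed; a pose out of reach is approached as far as the arm can. A call with a gripper value outside its range is refused whole. "claw" is the opening in per cent of the stroke, from 0 (shut) to 100 (fully open), set as the call begins (left out, the last holds). The fingers move at their own pace and stop on an object; "grip_force" is the grip in N (left out, the last holds). Time passes only in rows, so rows that repeat a pose let the fingers close. It gives the time, the measured TCP pose, the force and the opening at its end, in the units of the state.
- monitor.get_state(): the state, without advancing time (a new reading comes with each control period).
- cams.camera(name): name is "side" or "top" or "wrist"; returns the picture (420x560x3 uint8, red, green, blue); there is no depth.
- cams.calibration(name): a dict with "mtx" (3x3 intrinsics, pixels), "xyz" and "rotation" of the camera in the world. Camera axes: x right, y down, z forward; pixel columns grow to the right and rows downward; lengths in m; the calibration is good to about 2 mm. A picture is of the moment at which its call begins: read the wrist's pose just before it. calibration takes no time and is no camera call; for the wrist camera it gives the pose at the moment of the call.
- bot.job_done(): hands the job in, once; it reports no verdict.
Trained networks look in the newest picture that a camera, given by its name, has taken for a name from the list of things; names that differ only in an ending like _2 or _b are one class to them, and where a whole thing is asked for, a point or a joint stands for the part that bears it (a point fixed in the world has none). Each returns a list of dicts, best first, with "p" (0 to 1); they miss things now and then, are a little off and sometimes report something else, mostly with a low value. They report only what shows in the picture. A call takes as long as a camera call. They do not tell look-alikes from the thing itself.
- search_frame(camera, target): "extent" ([left, top, width, height] in pixels, round what is visible of it).
- outline_of(camera, target): "pixels" (420x560 bool, what is visible of it) and "extent" ([left, top, width, height] in pixels, round what is visible of it).
- spot_point(camera, target): "xy" ([column, row] in pixels: a listed point, or the origin of a listed thing).
The state is a dict: "t": time; "joints": joint angles; "joint_vel": joint speeds; "effort": joint torques, N m; "tool_pos": TCP position; "tool_rot": TCP orientation; "force": force on the tool from outside, world axes, zero at the start; "torque": the same for the moment, N m; "opening": opening from 0.0 (shut) to 1.0 (fully open).
Only numpy, scipy, OpenCV 4.12 (cv2) and the standard library are available. Lean on these libraries where they do the work, as an engineer would, in place of code of your own. Each camera call takes 0.05 s, during which the arm holds its last target.

### The job

On the fur-stretching bench, pull the handle bar of the blue tilt bin towards you so that the bin tips forward on its pivot to its stop, then pick the brass hose coupling out of the pocket at the back of that bin and lay it in the red tray. The blue bin may stay tipped open; leave the yellow bin shut.

Things in the scene. Friction and masses are not known exactly. Their poses are not given: they have to be found in the camera images.
- blue_grip (a point): Middle of the blue bin's steel handle bar: 12 mm thick, 90 mm along y, free below between its posts down to the front wall's rim 40 mm lower. The frame turns with the bin: shut, z is up, x points to the bin's back. Pivot: along y, 120 mm from the bar along -z. Pulled towards the robot (8 N) the bin tips to its stop at 0.85 rad and stays where left; its open front 100 mm is empty.
- coupling_center (a point): Centre of the loose brass coupling, 0.12 kg: 48 mm long along its own y, hexagon 30 mm across flats, 20 mm round flat ends. Lies along the bar's direction within 15 mm of mid-bin, in the back pocket behind a 40 mm cross wall, under the housing's roof. Tipped, the bin brings it clear of the roof, in a V 23 mm below its centre: grip the ends from above; the bin is 170 mm wide inside.
- tray_in (a point): Centre of the inner floor (4 mm above the bench) of the fixed red metal tray: inside 148 mm along this frame's x by 128 mm along its y, rim 22 mm above the bench. It stands left or right of the two bins; a green air stapler lies on the other side.
- yellow_bin (a joint): Tip angle (rad) of the yellow bin, twin of the blue one, beside it on either hand: 0 shut, 0.85 fully tipped; it holds a steel look-alike. Both bins are 178 mm wide, each in a fixed wooden housing 198 mm wide, 190 mm high, its roof starting 120 mm behind the pivot, which lies 35 mm above the bench.
There are look-alikes about, which are no part of the job. Of the things that look like the part that bears tray_in, take the one that is nearest to the robot's base at the start.

How it is judged:
On the way:
1. the blue bin is tipped forward by at least 0.6 rad (34 degrees) (angle between blue_grip's own z axis and vertical above 0.6 rad), for 0.2 s.
At the end, for the whole second after the job is handed in: The brass coupling lies at rest (slower than 0.03 m/s) inside the red tray, its centre within the tray's inner outline (148 by 128 mm) and less than 28 mm above the tray's floor, and the yellow bin is shut (under 0.12 rad) (x of coupling_center in the frame of tray_in between -0.074 and 0.074 m and y of coupling_center in the frame of tray_in between -0.064 and 0.064 m and z of coupling_center in the frame of tray_in below 0.028 m and linear speed of coupling below 0.03 m/s and value of joint yellow_bin below 0.12 rad); the robot touches nothing.
It fails at once if the yellow bin is tipped by more than 0.2 rad (value of joint yellow_bin above 0.2 rad).
It also fails if it takes over 54 s, if anything falls off the work surface, if the arm or the gripper's body presses on something with over 40 N, if the wrist force passes 120 N, or if a joint passes its speed limit or range.

## Working session

There is one attempt and no reset: what is moved stays moved. The work goes in short steps, Python scripts to look and compute and a tool call to move; the robot and the scene stay as the last step left them, time stands still between calls to the robot, and variables do not carry over. Pictures are saved under pics/ and viewed, and the job is handed in when it is done.

Besides the shell and the picture viewer there is one more tool, called after "Request:" by a JSON object that holds its "name" and its "arguments", one argument or row to a line. step_arm: Moves the arm, as the interface text tells. Its arguments: {"type":"object","properties":{"commands":{"type":"array","items":{"type":"number"}},"claw":{"type":"number"},"grip_force":{"type":"number"}},"required":["commands"]}

```bash
ls; mkdir -p pics; python3 - <<'E'
from workcell import monitor,cams,bot,search_frame,outline_of,spot_point
import cv2,numpy as np
print(monitor.get_state())
print(bot.tip_reach)
for c in ["side","top","wrist"]:
    im=cams.camera(c); cv2.imwrite(f"pics/{c}0.png",im[:,:,::-1])
    k=cams.calibration(c); print(c,np.round(k["mtx"],1).tolist(),k["xyz"],np.round(k["rotation"],3).tolist())
    for t in ["blue_grip","coupling_center","tray_in","yellow_bin"]:
        try: print(t,[(np.round(d["xy"],1).tolist(),round(d["p"],2)) for d in spot_point(c,t)],[(d["extent"],round(d["p"],2)) for d in search_frame(c,t)])
        except Exception as e: print(t,e)
print(monitor.get_state()["t"])
E
```

```text
pics
{'t': 0.0, 'joints': array([ 1.26899362e+00,  3.20264665e-01,  1.56571296e+00, -2.77291150e-05,
        1.25737524e+00, -1.99560461e-02]), 'joint_vel': array([-0.00052472, -0.00220581, -0.000742  ,  0.00073482,  0.00047454,
       -0.00198497]), 'effort': array([-1.79402588e-03, -4.15527284e+01, -2.34148514e+01, -4.21951581e-04,
        8.40506254e-03, -3.55708593e-06]), 'tool_pos': array([0.15977476, 0.5518924 , 0.25548468]), 'tool_rot': array([-4.41210344e-01, -3.11019651e+00,  2.73564223e-03]), 'force': array([ 0.31539363, -1.12520319,  0.50714704]), 'torque': array([ 0.00492313, -0.04007252, -0.04464122]), 'opening': 0.9980293084665312}
0.025
side [[545.9, 0.0, 268.5], [0.0, 545.9, 219.0], [0.0, 0.0, 1.0]] [-0.16318308 -1.00040572  0.85310138] [-2.006, 0.64, -0.343]
blue_grip [([316.5, 246.9], 0.83)] [([293.4, 235.3, 78.9, 66.5], 0.78)]
coupling_center [([358.1, 263.5], 0.69)] [([350.2, 254.7, 14.6, 11.9], 0.41)]
tray_in [([146.1, 203.2], 0.86), ([186.0, 229.1], 0.71), ([236.2, 197.3], 0.56)] [([157.0, 210.3, 64.9, 37.5], 0.93), ([207.5, 180.5, 48.4, 32.6], 0.92), ([116.2, 1
[... 243 characters left out ...]
[333.4, 175.0, 59.0, 52.0], 0.69)]
coupling_center [([360.1, 183.4], 0.42)] []
tray_in [([129.4, 267.6], 0.81), ([182.8, 187.8], 0.8), ([204.1, 255.5], 0.74)] [([180.8, 234.1, 45.4, 47.6], 0.92), ([102.6, 239.9, 48.4, 58.6], 0.68), ([157.6, 161.6, 49.2, 51.3], 0.6)]
yellow_bin it knows: blue_grip, coupling_center, tray_in
wrist [[310.8, 0.0, 277.1], [0.0, 310.8, 213.6], [0.0, 0.0, 1.0]] [0.08305465 0.57397934 0.37441558] [2.299, 1.728, 0.274]
blue_grip [([202.7, 391.9], 0.18)] []
coupling_center [] []
tray_in [([334.7, 338.0], 0.68), ([202.4, 392.1], 0.62)] [([171.6, 340.7, 67.9, 46.5], 0.93), ([274.1, 277.9, 110.8, 107.8], 0.92)]
yellow_bin it knows: blue_grip, coupling_center, tray_in
1.05
```

View pics/side0.png

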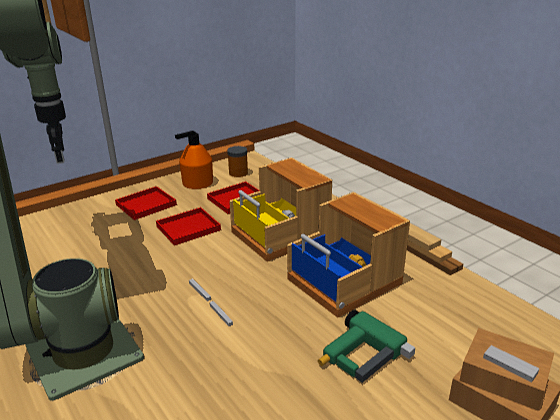

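View pics/top0.png

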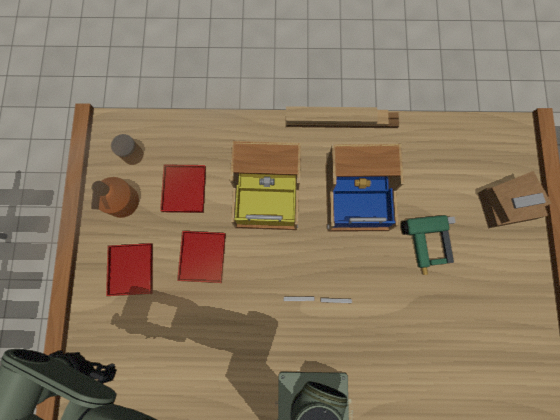

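View pics/wrist0.png

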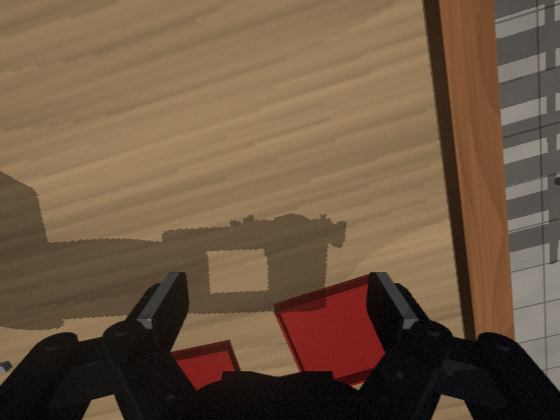

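The side view shows the blue bin at (330,265) with its bar at (317,246), the yellow bin at (265,225), the green stapler at (365,345), and three red trays at (146,203), (189,227) and (235,195). The top view shows the blue bar at (368,219), the brass part at (362,183) and trays at (130,269), (184,188) and (203,256). The arm's base is near (315,400), so the tray at (203,256) looks nearest; I'll triangulate to check.

```bash
cat > h.py <<'E'
import numpy as np
from scipy.spatial.transform import Rotation as R
from scipy.optimize import least_squares
def ray(k,px):
    d=np.linalg.inv(k["mtx"])@np.array([px[0],px[1],1.]); d=R.from_rotvec(k["rotation"]).apply(d) if np.shape(k["rotation"])==(3,) else np.array(k["rotation"])@d
    return np.array(k["xyz"]),d/np.linalg.norm(d)
def tri(rs):
    A=np.zeros((3,3));b=np.zeros(3)
    for o,d in rs:
        P=np.eye(3)-np.outer(d,d);A+=P;b+=P@o
    x=np.linalg.solve(A,b); return x,[float(np.linalg.norm((np.eye(3)-np.outer(d,d))@(x-o))) for o,d in rs]
def onz(r,z):
    o,d=r; return o+d*(z-o[2])/d[2]
def proj(k,X):
    rot=R.from_rotvec(k["rotation"]).as_matrix() if np.shape(k["rotation"])==(3,) else np.array(k["rotation"])
    p=rot.T@(np.array(X)-k["xyz"]); p=k["mtx"]@p; return p[:2]/p[2]
E
python3 - <<'E'
from workcell import cams
from h import *
import cv2
s=cams.calibration("side");t=cams.calibration("top")
for n,a,b in [("bar",(316.5,246.9),(368.5,218.5)),("coup",(358.1,261),(362,183.4)),("trayA",(146.1,203.2),(129.4,267.6)),("trayB",(188,228),(203.,256)),("trayC",(236,196),(183,188))]:
    x,e=tri([ray(s,a),ray(t,b)]); print(n,x.round(4),np.round(e,4), np.hypot(*x[:2]).round(3), onz(ray(t,b),0.004).round(3))
i=cv2.imread("pics/top0.png"); cv2.imwrite("pics/topc.png",cv2.resize(i[130:320,90:460],None,fx=2.1,fy=2.1,interpolation=cv2.INTER_CUBIC))
i=cv2.imread("pics/side0.png"); cv2.imwrite("pics/sidec.png",cv2.resize(i[180:330,220:420],None,fx=4,fy=4,interpolation=cv2.INTER_CUBIC))
E
```

```text
bar [ 0.5444 -0.1506  0.1478] [0.0003 0.0003] 0.565 [ 0.571 -0.181  0.004]
coup [ 0.6772 -0.155   0.0549] [0.0036 0.0036] 0.695 [ 0.688 -0.163  0.004]
trayA [0.404  0.5769 0.0027] [0.0004 0.0004] 0.704 [0.404 0.577 0.004]
trayB [0.4432 0.3472 0.0008] [0.0004 0.0004] 0.563 [0.443 0.346 0.004]
trayC [0.663  0.4215 0.013 ] [0.0007 0.0007] 0.786 [0.665 0.424 0.004]
```

View pics/topc.png

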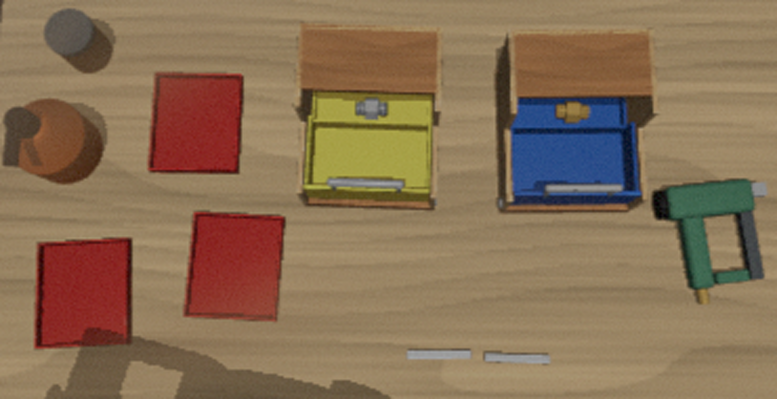

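View pics/sidec.png

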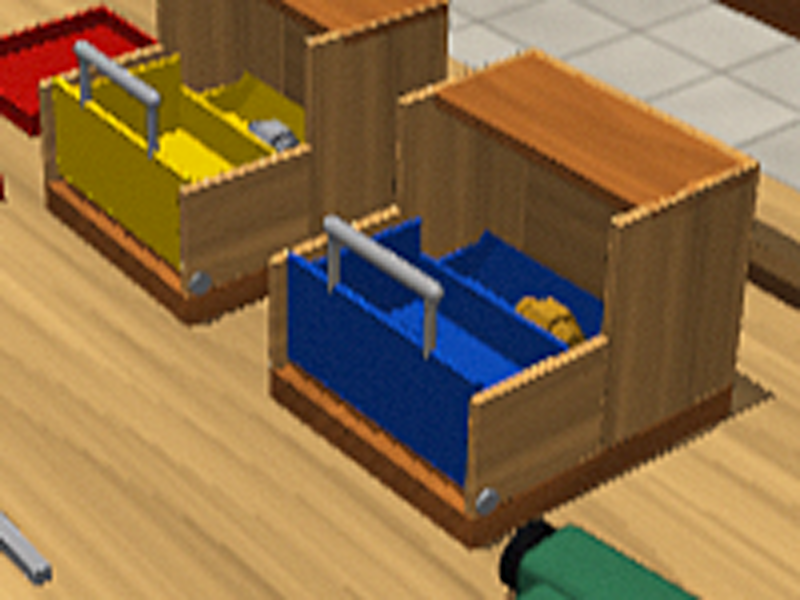

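Tray B, top (203,256) and side (189,228), is 0.563 m from the base; A is 0.704 m and C 0.786 m, so B is the one meant. The bins are also clear: blue at top (362,200), yellow at (267,205). Next I'll get the bar's ends and direction, then plan the approach.

```bash
cat >> h.py <<'E'
def toolshift(st,target,yaw_y=None):
    """target TCP pos world; yaw_y: desired world heading (deg) of tool y"""
    M=R.from_rotvec(st["tool_rot"]).as_matrix()
    sh=M.T@(np.array(target)-st["tool_pos"])*100
    cur=np.degrees(np.arctan2(M[1,1],M[0,1]))
    turn=None if yaw_y is None else -(((yaw_y-cur+180)%360)-180)
    return sh.round(2),turn,cur
E
python3 - <<'E'
from workcell import cams,monitor
from h import *
s=cams.calibration("side");t=cams.calibration("top")
f=lambda x,y:(220+x/4,180+y/4); g=lambda x,y:(90+x/2.1,130+y/2.1)
a,_=tri([ray(s,f(328,222)),ray(t,g(547,188))]); b,e=tri([ray(s,f(437,290)),ray(t,g(621,188))]); print(a,b,e,np.degrees(np.arctan2(*(a-b)[:2])))
# housing front/rim edges from top: blue housing front base edge, yellow
for n,p,z in [("bHfl",(502,207),0.03),("bHfr",(630,208),0.03),("yHfl",(303,205),.03),("yHfr",(433,207),.03),("bRoofL",(516,98),.19),("bRoofR",(651,97),.19)]:
    print(n,onz(ray(t,g(*p)),z).round(3))
print([ (p,onz(ray(t,g(*p)),0.022).round(3)) for p in [(195,212),(285,217),(276,320),(185,315)]])
st=monitor.get_state()
print(toolshift(st,[0.54,-0.15,0.33],0))
E
```

```text
[ 0.54009375 -0.09811375  0.15537868] [ 0.54158721 -0.19824255  0.1574108 ] [0.0017731516850441303, 0.0017731516850439883] -0.8545213862609531
bHfl [ 0.532 -0.05   0.03 ]
bHfr [ 0.534 -0.242  0.03 ]
yHfl [0.531 0.248 0.03 ]
yHfr [0.531 0.053 0.03 ]
bRoofL [ 0.655 -0.053  0.19 ]
bRoofR [ 0.659 -0.234  0.19 ]
[((195, 212), array([0.52 , 0.411, 0.022])), ((285, 217), array([0.514, 0.275, 0.022])), ((276, 320), array([0.361, 0.282, 0.022])), ((185, 315), array([0.367, 0.416, 0.022]))]
(array([-56.04, -56.89,  -7.37]), np.float64(73.85502985503436), np.float64(73.85502985503436))
```

Request:
{"name": "step_arm", "arguments": {
  "commands": [-28,-28.5,-7.4,37,-56,-57,-7.4,74,-56,-57,-7.4,74,-56,-57,-7.4,74,-56,-57,-7.4,74,-56,-57,-7.4,74,-56,-57,-7.4,74,-56,-57,-7.4,74,-56,-57,-7.4,74,-56,-57,-7.4,74,-56,-57,-7.4,74,-56,-57,-7.4,74,-56,-57,-7.4,74,-56,-57,-7.4,74,-56,-57,-7.4,74,-56,-57,-7.4,74,-56,-57,-7.4,74,-56,-57,-7.4,74,-56,-57,-7.4,74,-56,-57,-7.4,74],
  "claw": 45
}}

```text
t: 2.72
tool_pos: [0.5416, -0.156, 0.33]
tool_rot: [2.226, 2.212, -0.001]
force: [-0.3, 0.2, 0.4]
opening: 0.451
```

```bash
python3 - <<'E'
from workcell import monitor,cams,spot_point
from h import *
import cv2
st=monitor.get_state(); kw=cams.calibration("wrist")
im=cams.camera("wrist"); cv2.imwrite("pics/w1.png",im[:,:,::-1])
for t in ["blue_grip","coupling_center"]: print(t,[(np.round(d["xy"],1).tolist(),round(d["p"],2)) for d in spot_point("wrist",t)])
print(proj(kw,[.541,-.148,.155]),proj(kw,[.54,-.098,.155]),proj(kw,[.5415,-.198,.155]),proj(kw,[.677,-.155,.055]))
print(kw["xyz"],toolshift(st,[.541,-.148,.155]))
E
```

```text
blue_grip [([278.0, 188.0], 0.89)]
coupling_center [([381.1, 175.6], 0.83)]
[276.36000519 188.65785863] [274.87117725 135.48836044] [277.20945195 236.54700673] [382.74170679 174.65569661]
[ 0.5416405  -0.0764555   0.44787451] (array([ 0.85, -0.1 , 17.5 ]), None, np.float64(-0.3775334827771248))
```

View pics/w1.png

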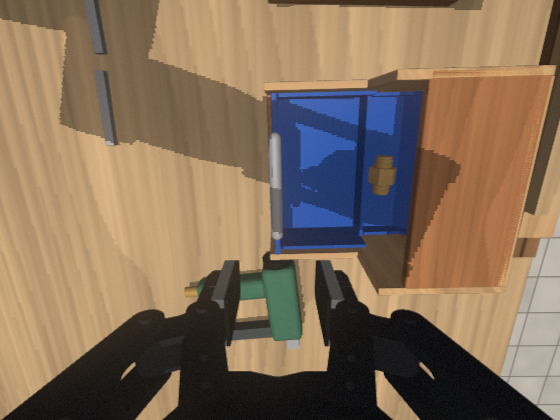

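The wrist view puts the bar at (277,188), 2 px from my prediction, and the coupling at (382,175), also as predicted. I'm lowering with the jaws straddling the bar.

Request:
{"name": "step_arm", "arguments": {
  "commands": [0.8,0,4,0,0.8,0,8,0,0.8,0,11,0,0.8,0,14,0,0.8,0,16,0,0.8,0,17.2,0,0.8,0,17.2,0,0.8,0,17.2,0]
}}

```text
t: 3.53
tool_pos: [0.5383, -0.1414, 0.1579]
tool_rot: [-2.222, -2.217, 0.0]
force: [-0.5, -0.5, 0.1]
opening: 0.451
```

```bash
python3 - <<'E'
from workcell import monitor,cams,spot_point
from h import *
import cv2
st=monitor.get_state();print(st["tool_pos"],st["force"])
im=cams.camera("wrist"); cv2.imwrite("pics/w2.png",im[:,:,::-1])
im=cams.camera("side"); cv2.imwrite("pics/s2.png",cv2.resize(im[150:330,220:460,::-1],None,fx=3.3,fy=3.3))
E
```

```text
[ 0.53831124 -0.14138746  0.15787328] [-0.52422034 -0.53214812  0.11585793]
```

View pics/w2.png

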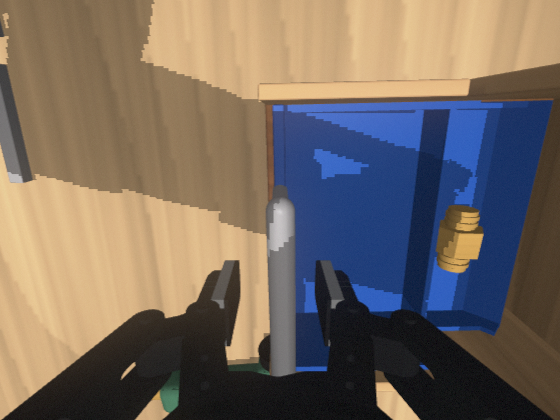

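View pics/s2.png

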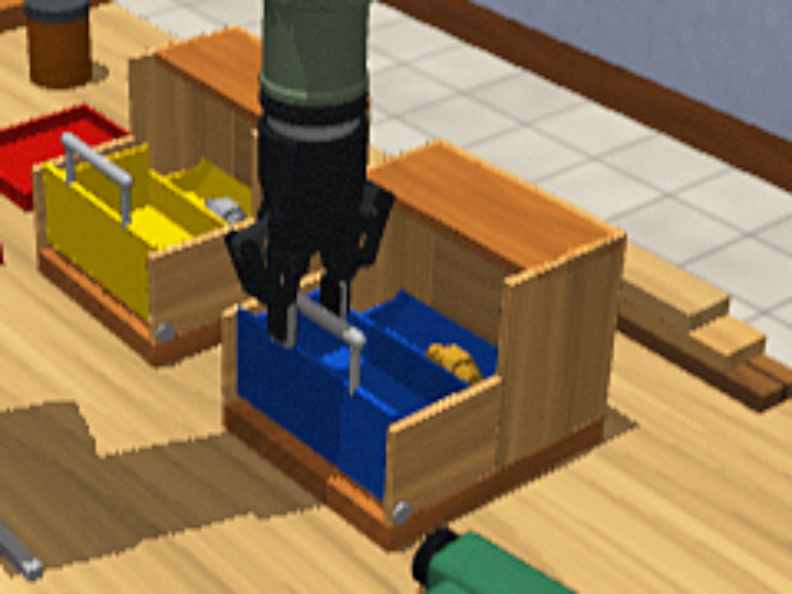

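The jaws straddle the bar: front finger at about (230,300), back finger at (330,300), bar between them at (282,260). I'm pulling along the arc.

Request:
{"name": "step_arm", "arguments": {
  "commands": [0,-1,0,0,0,-1.9,0.1,0,0,-2.8,0.2,0,0,-3.7,0.3,0,0,-4.5,0.5,0,0,-5.4,0.8,0,0,-6.2,1.2,0,0,-7,1.6,0,0,-7.8,2.1,0,0,-8.5,2.6,0,0,-9.2,3.1,0,0,-9.6,3.5,0,0,-9.9,3.8,0,0,-10.1,3.9,0,0,-10.1,3.9,0,0,-10.1,3.9,0]
}}

```text
t: 4.97
tool_pos: [0.4415, -0.1429, 0.1221]
tool_rot: [2.219, 2.211, 0.01]
force: [7.2, 0.0, -1.1]
opening: 0.448
```

```bash
python3 - <<'E'
from workcell import monitor,cams,spot_point
from h import *
import cv2
st=monitor.get_state();print(st["tool_pos"],st["force"])
im=cams.camera("side"); cv2.imwrite("pics/s3.png",cv2.resize(im[150:330,220:460,::-1],None,fx=3.3,fy=3.3))
E
```

```text
[ 0.44148157 -0.14291016  0.12207836] [ 7.15565091  0.01199123 -1.11925167]
```

View pics/s3.png

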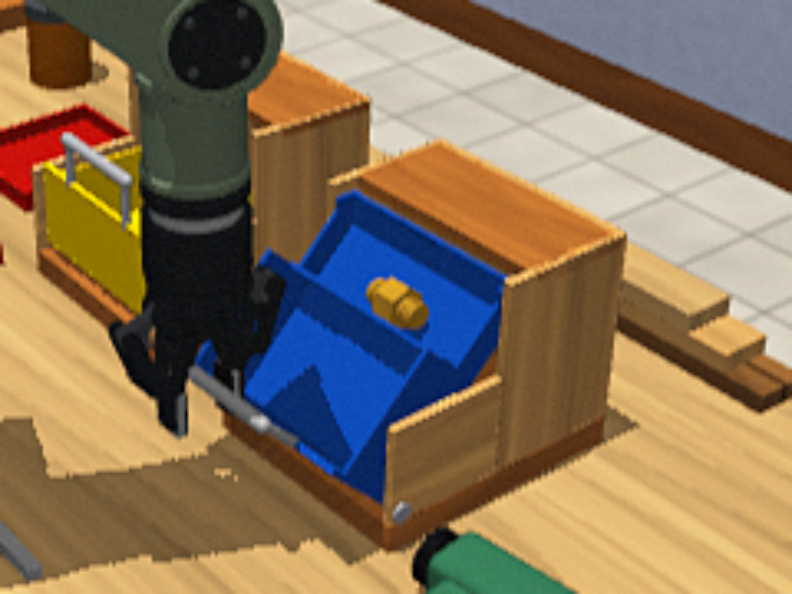

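The bin is tipped and the coupling is visible in the pocket at crop (397,302). I'll pull slightly farther to make sure it's at the stop.

Request:
{"name": "step_arm", "arguments": {
  "commands": [0,-0.5,0.1,0,0,-0.8,0.1,0,0,-1,0.2,0,0,-1,0.2,0,0,-1,0.2,0]
}}

```text
t: 5.43
tool_pos: [0.4394, -0.1438, 0.1219]
tool_rot: [2.209, 2.197, 0.029]
force: [22.6, 3.5, -13.2]
opening: 0.454
```

Force is up to 22 N, so it's at the stop. Backing off the bar and lifting clear.

Request:
{"name": "step_arm", "arguments": {
  "commands": [0,0.6,-0.1,0,0,1.1,-0.2,0,0,1.1,-0.5,0,0,1.1,-3,0,0,1.1,-7,0,0,1.1,-11,0,0,1.1,-15,0,0,1.1,-18,0,0,1.1,-19,0],
  "claw": 60
}}

```text
t: 6.18
tool_pos: [0.4447, -0.1434, 0.3176]
tool_rot: [2.204, 2.191, 0.034]
force: [1.9, -1.0, 0.6]
opening: 0.598
```

```bash
python3 - <<'E'
from workcell import monitor,cams,spot_point
from h import *
import cv2
st=monitor.get_state();print(st["tool_pos"],st["force"])
rs=[]
for c in ["side","top","wrist"]:
    k=cams.calibration(c)
    im=cams.camera(c); cv2.imwrite(f"pics/{c}4.png",im[:,:,::-1])
    for t in ["blue_grip","coupling_center"]:
        d=spot_point(c,t); print(c,t,[(np.round(d["xy"],1).tolist(),round(d["p"],2)) for d in d])
        if t[0]=="c" and d: rs.append(ray(k,d[0]["xy"]))
print(tri(rs))
i=cv2.imread("pics/side4.png"); cv2.imwrite("pics/s4c.png",cv2.resize(i[150:330,220:460],None,fx=3.3,fy=3.3))
print(toolshift(st,[.6,-.15,.3],90))
E
```

```text
[ 0.44471433 -0.14336957  0.31758644] [ 1.93145066 -0.95387497  0.58560904]
side blue_grip [([288.5, 270.9], 0.62)]
side coupling_center [([338.1, 242.8], 0.48)]
top blue_grip [([368.6, 252.3], 0.72)]
top coupling_center [([366.3, 195.1], 0.57)]
wrist blue_grip [([284.3, 200.3], 0.88)]
wrist coupling_center [([444.0, 211.9], 0.69)]
(array([ 0.61357564, -0.15364575,  0.13679716]), [0.002684366411269228, 0.005640092409636797, 0.006169603085209246])
(array([-0.56, 15.45,  2.37]), np.float64(-90.31952816681138), np.float64(-0.3195281668113735))
```

View pics/s4c.png

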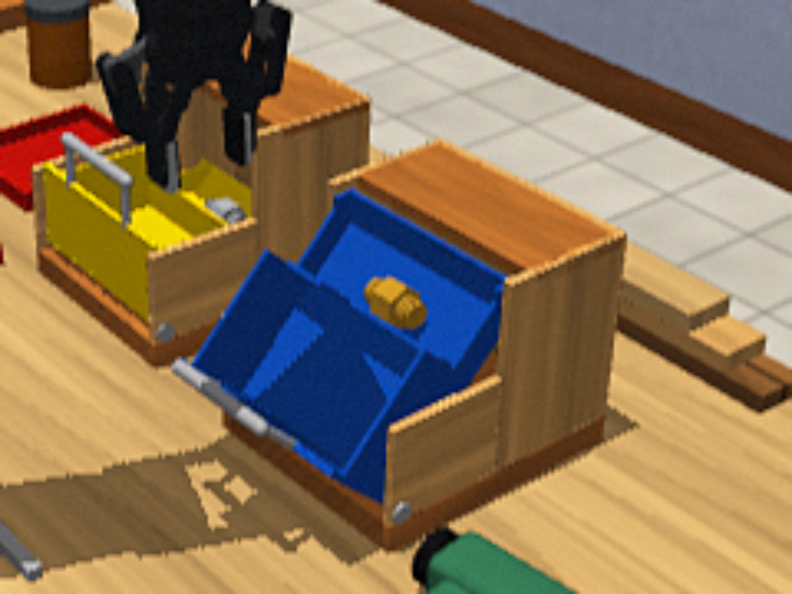

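View pics/wrist4.png

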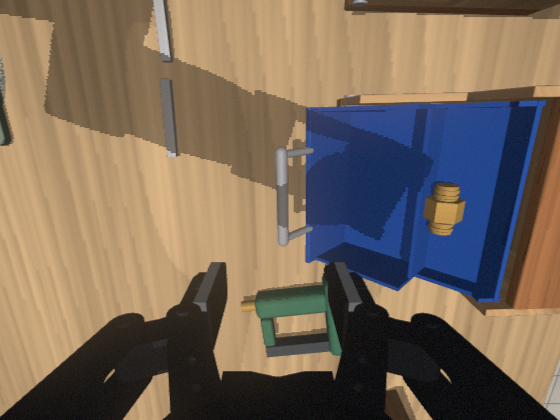

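The bin is open. The coupling lies at crop (397,302), which is side px (340,241), and wrist (444,210); the yellow bin is still shut. Moving above it with the jaws turned along y.

Request:
{"name": "step_arm", "arguments": {
  "commands": [-0.3,6,2,-45,-0.5,15,2,-90,-0.5,15,2,-90,-0.5,15,2,-90,-0.5,15,2,-90,-0.5,15,2,-90,-0.5,15,2,-90,-0.5,15,2,-90,-0.5,15,2,-90,-0.5,15,2,-90,-0.5,15,2,-90,-0.5,15,2,-90,-0.5,15,2,-90,-0.5,15,2,-90,-0.5,15,2,-90],
  "claw": 100
}}

```text
t: 7.88
tool_pos: [0.5942, -0.1486, 0.294]
tool_rot: [0.011, 3.115, -0.006]
force: [0.1, -0.0, 0.1]
opening: 1.0
```

```bash
python3 - <<'E'
from workcell import monitor,cams,spot_point,outline_of
from h import *
import cv2
st=monitor.get_state();print(st["t"],st["tool_pos"],st["joints"].round(2),R.from_rotvec(st["tool_rot"]).as_matrix().round(3).tolist())
k=cams.calibration("wrist"); im=cams.camera("wrist"); cv2.imwrite("pics/w5.png",im[:,:,::-1])
d=spot_point("wrist","coupling_center"); print([(np.round(d["xy"],1).tolist(),round(d["p"],2)) for d in d])
o=outline_of("wrist","coupling_center")
for q in o: print(q["extent"],q["p"],cv2.minAreaRect(np.argwhere(q["pixels"])[:,::-1].astype(np.float32)))
s=cams.calibration("side")
if d: print(tri([ray(k,d[0]["xy"]),ray(s,(340.3,241.5))]),tri([ray(k,d[0]["xy"]),ray(s,(338.1,242.8))]))
print("cam",k["xyz"],k["rotation"])
E
```

```text
7.8833 [ 0.59420201 -0.1485596   0.29399623] [-0.27  0.35  1.43  0.    1.34 -1.83] [[-1.0, 0.007, 0.027], [0.007, 1.0, -0.004], [-0.027, -0.004, -1.0]]
[([269.6, 219.3], 0.89)]
[244.0, 203.2, 52.9, 32.2] 0.68 ((272.0, 217.5), (37.0, 54.0), 90.0)
(array([ 0.61345791, -0.15733218,  0.14042372]), [0.0006897124462244169, 0.0006897124462241752]) (array([ 0.61153935, -0.15593214,  0.13788367]), [0.002368927822390678, 0.0023689278223907287])
cam [ 0.51109819 -0.14804461  0.40989344] [2.0396203  2.02620129 0.34582729]
```

View pics/w5.png

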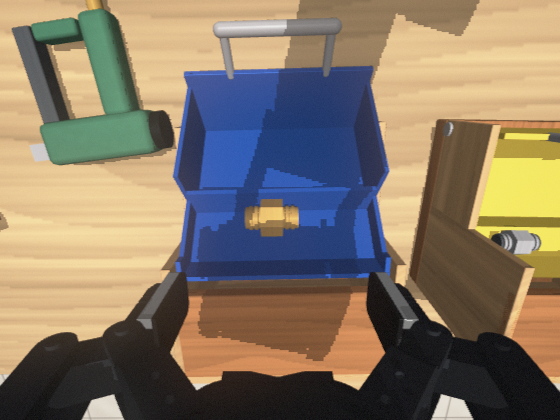

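The wrist view shows the brass coupling at (272,218), lying across the image along y, clear of the roof. The yellow bin's steel look-alike at (517,242) is not the one. I'm going partway down for a second look.

Request:
{"name": "step_arm", "arguments": {
  "commands": [-1.6,-0.8,3,0,-1.6,-0.8,6,0,-1.6,-0.8,8.4,0,-1.6,-0.8,8.4,0,-1.6,-0.8,8.4,0]
}}

```text
t: 8.45
tool_pos: [0.6121, -0.1569, 0.2101]
tool_rot: [0.011, 3.117, -0.005]
force: [-0.4, -0.1, 0.4]
opening: 1.002
```

```bash
python3 - <<'E'
from workcell import monitor,cams,spot_point,outline_of
from h import *
import cv2
st=monitor.get_state();print(st["t"],st["tool_pos"],R.from_rotvec(st["tool_rot"]).as_matrix().round(3).tolist())
k=cams.calibration("wrist"); im=cams.camera("wrist"); cv2.imwrite("pics/w6.png",im[:,:,::-1])
d=spot_point("wrist","coupling_center"); print([(np.round(d["xy"],1).tolist(),round(d["p"],2)) for d in d])
o=outline_of("wrist","coupling_center")
for q in o: print(q["extent"],q["p"],cv2.minAreaRect(np.argwhere(q["pixels"])[:,::-1].astype(np.float32)))
s=cams.calibration("side")
k5=dict(mtx=k["mtx"],xyz=np.array([ 0.51109819,-0.14804461,0.40989344]),rotation=np.array([2.0396203,2.02620129,0.34582729]))
p=d[0]["xy"] if d else (0,0)
print(tri([ray(k,p),ray(k5,(271.5,218.5))]),tri([ray(k,p),ray(s,(340.3,241.5))]),tri([ray(k,p),ray(k5,(271.5,218.5)),ray(s,(340.3,241.5))]))
E
```

```text
8.45 [ 0.61205197 -0.15693425  0.21005586] [[-1.0, 0.007, 0.025], [0.007, 1.0, -0.003], [-0.025, -0.003, -1.0]]
[([283.3, 236.0], 0.64)]
[243.2, 212.1, 77.2, 50.4] 0.78 ((282.0, 236.0), (54.0, 76.0), 90.0)
(array([ 0.61306792, -0.15452738,  0.13603945]), [0.000985131099594789, 0.0009851310995949109]) (array([ 0.61373275, -0.15481827,  0.13832413]), [0.0023504685252650342, 0.0023504685252651297]) (array([ 0.61322005, -0.15510581,  0.13863598]), [0.0022101931190825876, 0.0005166768634216018, 0.0025290510424996818])
```

View pics/w6.png

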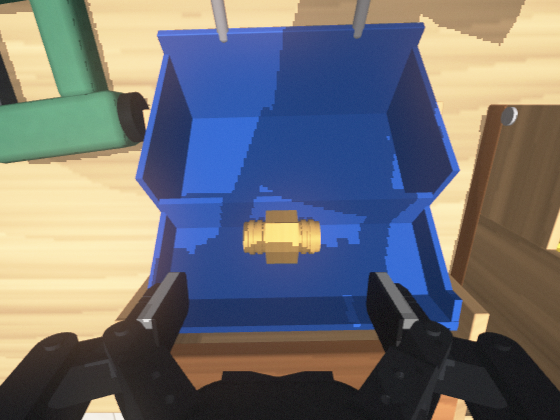

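Coupling at (282,236), three-ray fit (0.613, -0.155, 0.139). Before descending I'll check the height of the bin's back edge against the gripper body.

```bash
python3 - <<'E'
from workcell import monitor,cams
from h import *
k=cams.calibration("wrist");s=cams.calibration("side");st=monitor.get_state()
print(tri([ray(k,(459,322)),ray(s,(325,208.5))]))
print("crosswall top L/R",tri([ray(k,(430,205)),ray(s,(220+268/3.3,150+253/3.3))]))
for z in (.12,.14,.16,.18,.2): print(z,onz(ray(k,(300,325)),z).round(3))
print(toolshift(st,[.6125,-.155,.155]))
E
```

```text
(array([ 0.6590418 , -0.0452382 ,  0.16942443]), [0.0007981791752771399, 0.000798179175277366])
crosswall top L/R (array([ 0.5841752 , -0.05610599,  0.14442579]), [0.00999190301438338, 0.009991903014383392])
0.12 [ 0.703 -0.14   0.12 ]
0.14 [ 0.686 -0.142  0.14 ]
0.16 [ 0.67  -0.143  0.16 ]
0.18 [ 0.653 -0.145  0.18 ]
0.2 [ 0.637 -0.147  0.2  ]
(array([0.3 , 0.26, 5.83]), None, np.float64(89.60163121229637))
```

Request:
{"name": "step_arm", "arguments": {
  "commands": [0.2,0.2,1.5,0,0.3,0.3,3,0,0.3,0.3,4.2,0,0.3,0.3,5.2,0,0.3,0.3,5.8,0,0.3,0.3,5.8,0,0.3,0.3,5.8,0]
}}

```text
t: 9.18
tool_pos: [0.6129, -0.1547, 0.156]
tool_rot: [0.011, 3.109, -0.008]
force: [0.2, -1.2, -0.4]
opening: 1.0
```

```bash
python3 - <<'E'
from workcell import monitor,cams
from h import *
import cv2
st=monitor.get_state();print(st["t"],st["tool_pos"],st["force"])
im=cams.camera("wrist"); cv2.imwrite("pics/w7.png",im[:,:,::-1])
im=cams.camera("side"); cv2.imwrite("pics/s7.png",cv2.resize(im[150:330,220:460,::-1],None,fx=3.3,fy=3.3))
E
```

```text
9.1833 [ 0.61290035 -0.15468457  0.15596383] [ 0.23434345 -1.23164529 -0.39464428]
```

View pics/w7.png

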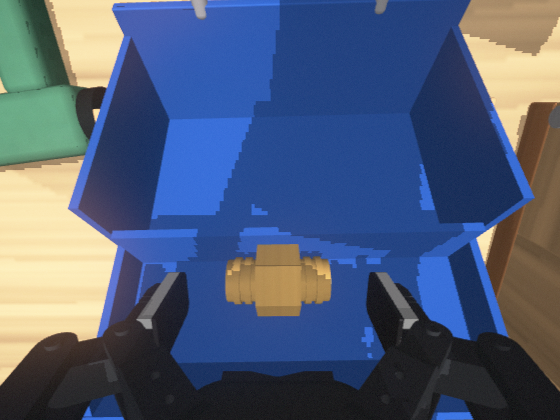

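View pics/s7.png

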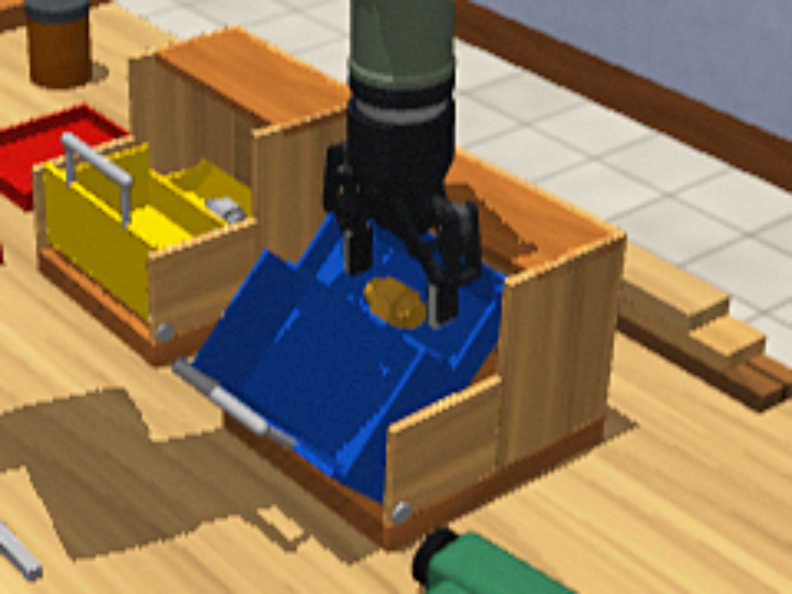

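```bash
python3 - <<'E'
from workcell import monitor,cams
from h import *
k=cams.calibration("wrist");st=monitor.get_state();M=R.from_rotvec(st["tool_rot"]).as_matrix()
for z in (.0,.012,.019,.025):
  print(z,[proj(k,st["tool_pos"]+M@np.array([xx,.0425*sg,z])).round(1).tolist() for sg in (-1,1) for xx in (-.011,.011)])
for z in (.132,.136,.14,.144): print(z,onz(ray(k,(278.5,281)),z).round(4), proj(k,[.613,-.155,z]).round(1))
E
```

```text
0.0 [[184.5, 323.7], [179.8, 280.7], [372.6, 323.8], [377.5, 280.8]]
0.012 [[191.5, 307.8], [187.5, 267.4], [365.5, 307.9], [369.6, 267.5]]
0.019 [[195.1, 299.6], [191.4, 260.6], [361.8, 299.7], [365.6, 260.7]]
0.025 [[198.0, 293.1], [194.5, 255.2], [358.8, 293.2], [362.4, 255.3]]
0.132 [ 0.6174 -0.1549  0.132 ] [278.2 273.7]
0.136 [ 0.6148 -0.1548  0.136 ] [278.2 277.8]
0.14 [ 0.6123 -0.1548  0.14  ] [278.1 282.2]
0.144 [ 0.6098 -0.1548  0.144 ] [278.1 286.8]
```

Open tips reach only about 12 mm past the TCP, so I'll go 4 mm lower and then close.

Request:
{"name": "step_arm", "arguments": {
  "commands": [0,0,0.4,0,0,0,0.4,0,0,0,0.4,0]
}}

```text
t: 9.53
tool_pos: [0.6133, -0.1548, 0.1525]
tool_rot: [0.011, 3.108, -0.009]
force: [0.4, 0.2, -0.7]
opening: 0.996
```

Request:
{"name": "step_arm", "arguments": {
  "commands": [0,0,0,0,0,0,0,0,0,0,0,0,0,0,0,0,0,0,0,0,0,0,0,0,0,0,0,0,0,0,0,0,0,0,0,0,0,0,0,0],
  "claw": 35,
  "grip_force": 50
}}

```text
t: 10.37
tool_pos: [0.6134, -0.1549, 0.1527]
tool_rot: [0.011, 3.107, -0.009]
force: [0.8, 0.1, 2.3]
opening: 0.547
```

```bash
python3 - <<'E'
from workcell import monitor,cams
from h import *
import cv2
st=monitor.get_state();print(st["t"],st["tool_pos"],st["force"],st["opening"])
im=cams.camera("wrist"); cv2.imwrite("pics/w8.png",im[:,:,::-1])
E
```

```text
10.3667 [ 0.61343867 -0.15485344  0.15271374] [0.84810713 0.12381518 2.34969712] 0.5469928171747147
```

View pics/w8.png

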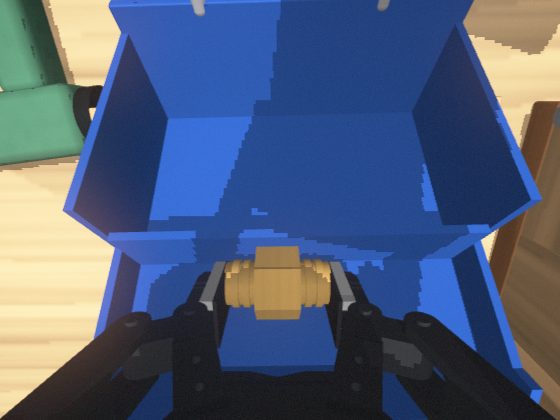

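Both pads sit on the coupling's ends at (225,285) and (332,285); opening 0.547, about 46.5 mm. Lifting.

Request:
{"name": "step_arm", "arguments": {
  "commands": [0,0,-1,0,0,0,-2,0,0,0,-3.5,0,0,0,-5.5,0,0,0,-8,0,0,0,-11,0,0,0,-14,0,0,0,-16,0,0,0,-17,0,0,0,-17,0]
}}

```text
t: 11.25
tool_pos: [0.6082, -0.154, 0.3258]
tool_rot: [0.011, 3.102, -0.011]
force: [0.3, -0.4, -1.5]
opening: 0.55
```

```bash
python3 - <<'E'
from workcell import monitor,cams,outline_of
from h import *
import cv2
st=monitor.get_state();print(st["t"],st["tool_pos"],st["force"],st["opening"],st["joints"].round(2))
im=cams.camera("wrist"); cv2.imwrite("pics/w9.png",im[:,:,::-1])
M=R.from_rotvec(st["tool_rot"]).as_matrix()
t=cams.calibration("top"); cams.camera("top")
for q in outline_of("top","tray_in"):
    r=cv2.minAreaRect(np.argwhere(q["pixels"])[:,::-1].astype(np.float32)); print(q["p"],r,onz(ray(t,r[0]),.015).round(4),[onz(ray(t,p),.022)[:2].round(3).tolist() for p in cv2.boxPoints(r)])
for yaw in (90,85,-90): print(yaw,toolshift(st,[.442,.347,.30],yaw))
E
```

```text
11.25 [ 0.60819583 -0.15403456  0.32582003] [ 0.27554079 -0.37774992 -1.45624509] 0.5500599149195597 [-0.27  0.35  1.34  0.    1.41 -1.83]
0.86 ((129.5, 268.5), (51.0, 45.0), 90.0) [0.4001 0.572  0.015 ] [[0.478, 0.648], [0.48, 0.506], [0.323, 0.493], [0.321, 0.631]]
0.84 ((201.531005859375, 256.36248779296875), (44.418094635009766, 51.59516525268555), 4.573921203613281) [0.4411 0.3489 0.015 ] [[0.366, 0.418], [0.526, 0.416], [0.517, 0.275], [0.357, 0.281]]
0.78 ((183.11343383789062, 188.32101440429688), (43.45296096801758, 49.984622955322266), 4.289153575897217) [0.6608 0.4209 0.015 ] [[0.581, 0.49], [0.748, 0.49], [0.739, 0.347], [0.572, 0.35]]
0.42 ((264.5, 199.5), (49.0, 59.0), 90.0) [0.627  0.1553 0.015 ] [[0.706, 0.253], [0.709, 0.061], [0.547, 0.06], [0.544, 0.247]]
90 (array([17.05, 50.  ,  1.56]), np.float64(-0.40580795206076914), np.float64(89.59419204793923))
85 (array([17.05, 50.  ,  1.56]), np.float64(4.594192047939231), np.float64(89.59419204793923))
-90 (array([17.05, 50.  ,  1.56]), np.float64(179.59419204793923), np.float64(89.59419204793923))
```

View pics/w9.png

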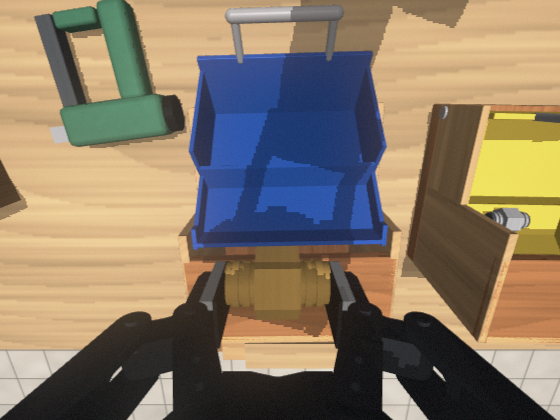

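The coupling is held at (278,283) and clear of the bin; the blue bin stays open. The tray centre agrees again at about (0.442, 0.348). Carrying it over.

Request:
{"name": "step_arm", "arguments": {
  "commands": [0.3,1,0,0,1,3,0,0,1.9,5.5,0,0,2.9,8.5,0,0,3.9,11.5,0,0,4.9,14.5,0,0,6,17.5,0,0,7,20.5,0,0,8,23.5,0,0,9,26.5,0,0,10,29.5,0,0,11,32.5,0,0,12,35.5,0,0,13,38.5,0,0,14,41.5,0,0,15,44.5,0,0,16,47,0,0,16.6,49,0,0,17,50,0,0,17,50,0,0]
}}

```text
t: 13.07
tool_pos: [0.4389, 0.3491, 0.3117]
tool_rot: [0.006, 3.113, -0.009]
force: [-0.6, 0.2, -1.7]
opening: 0.546
```

```bash
python3 - <<'E'
from workcell import monitor,cams,outline_of
from h import *
import cv2
st=monitor.get_state();print(st["t"],st["tool_pos"],st["force"],st["opening"])
k=cams.calibration("wrist"); im=cams.camera("wrist"); cv2.imwrite("pics/w10.png",im[:,:,::-1])
for z in (.05,.06): print(toolshift(st,[.442,.347,z],90), R.from_rotvec(st["tool_rot"]).as_matrix()[:,2])
for q in outline_of("wrist","tray_in"): print(q["p"],q["extent"])
print([proj(k,[.442+a,.347+b,.022]).round(0).tolist() for a in (-.074,.074) for b in (-.064,.064)])
E
```

```text
13.0667 [0.43885503 0.34908083 0.31165619] [-0.56346251  0.21520258 -1.65038536] 0.5460928639352227
(array([ 0.42, -0.05, 26.16]), np.float64(-0.22571673179243135), np.float64(89.77428326820757)) [ 0.02825924 -0.00597773 -0.99958275]
(array([ 0.4 , -0.06, 25.17]), np.float64(-0.22571673179243135), np.float64(89.77428326820757)) [ 0.02825924 -0.00597773 -0.99958275]
0.88 [228.6, 109.6, 106.9, 118.3]
0.85 [282.0, 261.7, 91.3, 90.9]
[[226.0, 113.0], [329.0, 113.0], [232.0, 224.0], [323.0, 224.0]]
```

View pics/w10.png

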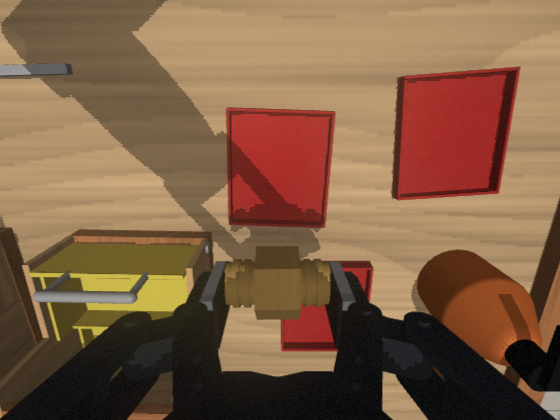

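The meant tray is at (228–335, 108–228), and its projected corners match within a few px. Lowering.

Request:
{"name": "step_arm", "arguments": {
  "commands": [0.1,0,2,0,0.2,0,5,0,0.3,0,8,0,0.4,0,11,0,0.4,0,14,0,0.4,0,17,0,0.4,0,20,0,0.4,0,22.5,0,0.4,0,24.5,0,0.4,0,26,0,0.4,0,26.8,0,0.4,0,27,0,0.4,0,27,0]
}}

```text
t: 14.25
tool_pos: [0.4445, 0.3443, 0.0423]
tool_rot: [0.012, 3.112, -0.011]
force: [0.8, 0.0, -0.9]
opening: 0.549
```

```bash
python3 - <<'E'
from workcell import monitor,cams
import cv2
st=monitor.get_state();print(st["t"],st["tool_pos"],st["force"],st["opening"])
im=cams.camera("wrist"); cv2.imwrite("pics/w11.png",im[:,:,::-1])
im=cams.camera("side"); cv2.imwrite("pics/s11.png",cv2.resize(im[140:280,100:300,::-1],None,fx=4,fy=4))
E
```

```text
14.25 [0.44453949 0.34429717 0.04233331] [ 0.76130723  0.00628588 -0.91358345] 0.549102384481757
```

View pics/w11.png

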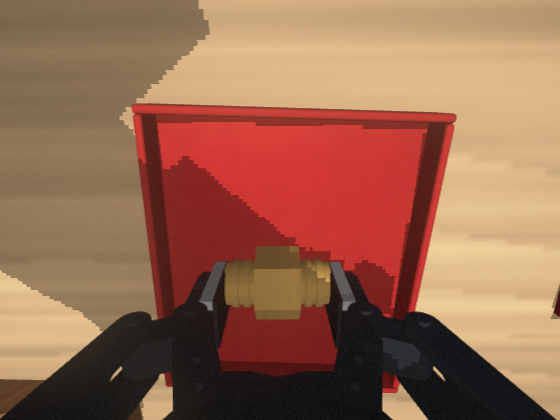

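View pics/s11.png

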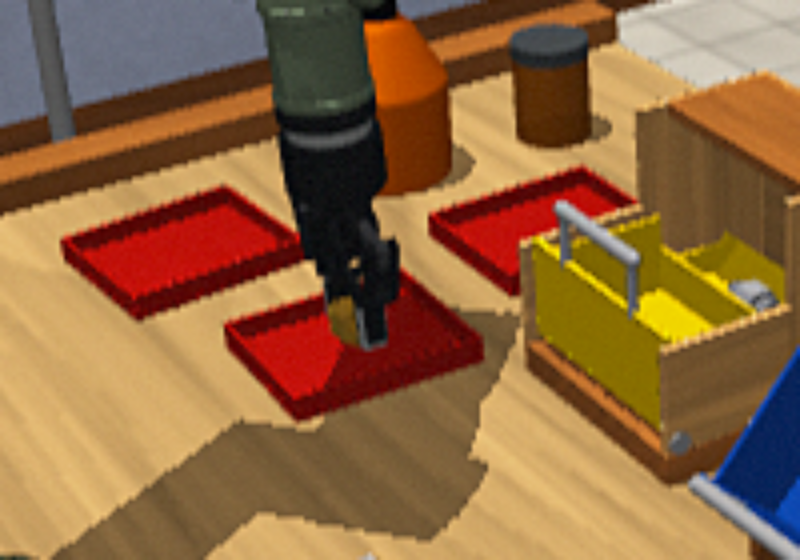

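It's over the middle of the tray, still a few mm up. Lowering to touch.

Request:
{"name": "step_arm", "arguments": {
  "commands": [0,0,0.2,0,0,0,0.4,0,0,0,0.5,0,0,0,0.5,0,0,0,0.5,0]
}}

```text
t: 14.77
tool_pos: [0.445, 0.3452, 0.0385]
tool_rot: [0.01, 3.11, -0.009]
force: [0.6, 0.2, -2.5]
opening: 0.549
```

Request:
{"name": "step_arm", "arguments": {
  "commands": [0,0,0.15,0,0,0,0.3,0,0,0,0.4,0,0,0,0.4,0,0,0,0.4,0]
}}

```text
t: 15.18
tool_pos: [0.4451, 0.3451, 0.0344]
tool_rot: [0.01, 3.11, -0.009]
force: [-0.7, -0.3, -1.0]
opening: 0.545
```

Request:
{"name": "step_arm", "arguments": {
  "commands": [0,0,0.1,0,0,0,0.2,0,0,0,0.3,0,0,0,0.3,0,0,0,0.3,0]
}}

```text
t: 15.6
tool_pos: [0.4454, 0.3452, 0.0335]
tool_rot: [0.01, 3.109, -0.008]
force: [-3.5, -2.3, 13.9]
opening: 0.546
```

Contact: +14 N upward. Opening the jaws a little now.

Request:
{"name": "step_arm", "arguments": {
  "commands": [0,0,0,0,0,0,0,0,0,0,0,0,0,0,0,0,0,0,0,0,0,0,0,0],
  "claw": 75
}}

```text
t: 16.1
tool_pos: [0.4453, 0.3451, 0.0332]
tool_rot: [0.01, 3.11, -0.008]
force: [-0.3, 0.3, 0.8]
opening: 0.749
```

Request:
{"name": "step_arm", "arguments": {
  "commands": [0,0,-1,0,0,0,-3,0,0,0,-6,0,0,0,-9,0,0,0,-13,0,0,0,-17,0,0,0,-20,0,0,0,-22,0,0,0,-22,0]
}}

```text
t: 16.85
tool_pos: [0.4399, 0.3477, 0.2592]
tool_rot: [0.01, 3.101, 0.002]
force: [0.6, 0.3, 1.3]
opening: 0.751
```

```bash
python3 - <<'E'
from workcell import monitor,cams,spot_point
from h import *
import cv2
st=monitor.get_state();print(st["t"],st["tool_pos"],st["force"],st["opening"])
rs=[]
for c in ("wrist","side"):
    k=cams.calibration(c); im=cams.camera(c)
    d=spot_point(c,"coupling_center"); print(c,[(np.round(q["xy"],1).tolist(),round(q["p"],2)) for q in d])
    if c=="wrist":
        cv2.imwrite("pics/w12.png",im[:,:,::-1])
    else: cv2.imwrite("pics/s12.png",cv2.resize(im[140:330,100:420,::-1],None,fx=2.4,fy=2.4))
    if d: print(onz(ray(k,d[0]["xy"]),.019))
    if c=="side":
        for q in d: print(onz(ray(k,q["xy"]),.019))
E
```

```text
16.85 [0.43987215 0.34772889 0.25922266] [0.62127202 0.25022441 1.33241833] 0.7511371609425949
wrist [([277.3, 184.9], 0.85)]
[0.45132474 0.34739902 0.019     ]
side [([189.1, 223.1], 0.59)]
[0.44647059 0.34316596 0.019     ]
[0.44647059 0.34316596 0.019     ]
```

View pics/w12.png

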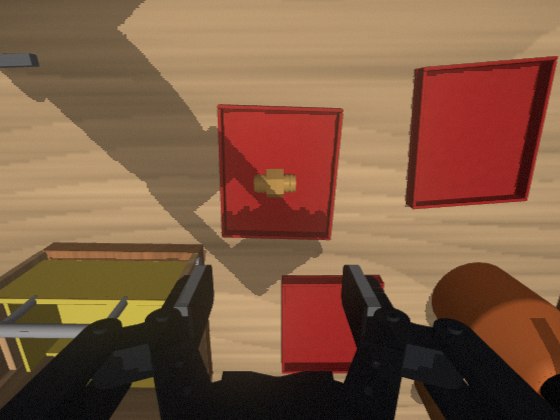

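View pics/s12.png

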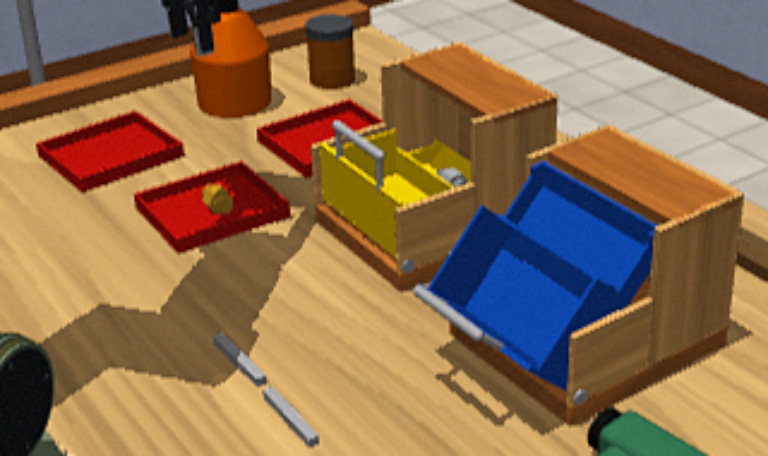

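The coupling lies in the middle of the nearest tray, at wrist (276,183). The yellow bin is shut, the blue bin is open and the arm is clear. Handing in.

```bash
python3 - <<'E'
from workcell import bot,monitor
print(bot.job_done(), monitor.get_state()["t"])
E
```

```text
the job is handed in; nothing more can be done
the job is handed in; nothing more can be done
```

The brass coupling is in the red tray nearest the robot's base, and I handed the job in. The last clock reading before that was about 17 s; the hand-in gave no verdict.

- **Blue bin:** I hooked the handle bar and pulled until the force rose to about 22 N, taken as the stop. It has stayed tipped open since.
- **Coupling:** I gripped it by its ends at about 46.5 mm opening; it is 48 mm long. I carried it to the tray, lowered it until I felt 14 N of contact, then opened the jaws and lifted clear.
- **Tray choice:** Of the three red trays, the one I used is 0.563 m from the base; the others are 0.704 m and 0.786 m.
- **Last checks:** The wrist and side views put the coupling at about (0.451, 0.347) and (0.446, 0.343) m, against a tray centre of about (0.442, 0.348). Both are well inside the outline. The yellow bin looks shut, and the arm was about 0.22 m above the tray, touching nothing.
- **Disagreements:** The two final views differ by about 6 mm. The first coupling fix after tipping had ray residuals of up to 6 mm, so I measured it again from two wrist positions before grasping.
- **Not measured:** I judged the yellow bin's angle and the coupling being at rest only from the pictures.

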